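Put the slide box away in the microscope bench's drawer

ROBOT

A 6-joint arm with a two-finger parallel gripper is mounted at the origin on the work surface. World frame = base frame: x ahead of the robot, y to its left, z up, the work surface at z = 0. Lengths are in m, angles in rad, forces in N, time in s.
With the tool pointing down it reaches from about 0.275 to 0.875 m from the base axis. Payload 12.5 kg.
Tool frame: the origin (TCP) lies midway between the tips of the shut fingers; the grasp point (between the pads) lies 19 mm behind it; z points along the fingers, y is the line along which they close (so a half turn about z gives the same grasp; the last joint's range is limited). The gripper opens to 85 mm and grips with 20 to 120 N. Pads are 22 mm wide; open, the fingers measure 114 mm over their backs; the gripper's body (76 mm by 85 mm) begins 54 mm behind the grasp point. The pads swing forward as they close: fully open they stand 13 mm farther back than shut.
Start: joints at [-1.242, 0.351, 1.652, -0, 1.139, -0.085], TCP at [0.221, -0.504, 0.231] pointing down, gripper open.
Joint ranges: [-2.75, 2.75], [-0.79, 2.1], [0.01, 2.65], [-1.57, 4.71], [0.07, 3.14], [-2.87, 2.87]. Speed limits (rad/s): [2.22, 2.22, 2.79, 3.14, 3.14, 3.14].

INTERFACE

Orientations are given as a unit quaternion [x, y, z, w].
In Python, from cell import get_state, camera, env, spot_in, spot_point gives the robot as it stands.
- The arm moves only by the tool jog_arm, never from a script. Its arguments are lists of equal length, an entry for each row: "hand": the closure, from -1 (fully open) to 1 (shut); "linear": the shift along the tool's x, y, z each as a share of 300 mm, from -1 to 1, a list of three; "delta_rot": the turn, a rotation vector about the tool's x, y, z each as a share of 1.5 rad, from -1 to 1, a list of three. In form: {"hand": [hand, ...], "linear": [[x, y, z], ...], "delta_rot": [[ax, ay, az], ...]}. A call has 1 to 10 rows; each row is the pose to reach, as a shift and turn from the pose commanded when the call began, along the tool's axes at that moment; what a row does not reach only later rows make up. A row lasts 1/12 s, in which the tool goes at most 41.7 mm and 7.16 degrees, less where a joint would pass 70% of its speed; a pose out of reach is approached as far as the arm can. A call with a number of a shift or a turn outside -1 to 1 is refused whole. A call with a gripper value outside its range is refused whole. The fingers move at their own pace and stop on an object; the grip force is fixed at half the most. Time passes only in rows, so rows that repeat a pose let the fingers close. It gives the time, the measured TCP pose, the force, the opening and the grip force at its end, in the units of the state.
- get_state(): the state, without advancing time (a new reading comes with each control period).
- camera(name): name is "side" or "top"; returns a dict with "pixels" (420x560x3 uint8, red, green, blue), "camera_matrix" (3x3 intrinsics, pixels), "k1" (the pictures are not rectified: a ray, as slopes to the right and down, at radius r is drawn at 1 + k1 r^2 times it, then the intrinsics apply), "position" and "rotation" of the camera in the world. Camera axes: x right, y up, looking along -z (the intrinsics and any distortion apply to the point x, -y, -z); pixel columns grow to the right and rows downward; lengths in m; the calibration is good to about 2 mm. A picture is of the moment at which its call begins. There is no depth.
- env.sign_off(): hands the job in; it is judged then, once.
Trained networks look in a picture, given as the dict that the camera call returned (one of the last four; its "shot" number tells which), for a name from the list of things; names that differ only in an ending like _2 or _b are one class to them, and where a whole thing is asked for, a point or a joint stands for the part that bears it (a point fixed in the world has none). Each returns a list of dicts, best first, with "score" (0 to 1); they miss things now and then, are a little off and sometimes report something else, mostly with a low value. They report only what shows in the picture. A call takes as long as a camera call. They do not tell look-alikes from the thing itself.
- spot_in(picture, query): "location" ([x, y, z] in m, in the coordinates of the camera as it stood for that picture, good to about 4 mm: the middle of the surface that is visible of it).
- spot_point(picture, query): "location" ([x, y, z] in m, in the coordinates of the camera as it stood for that picture, good to about 4 mm: a listed point, or the origin of a listed thing).
The state is a dict: "t": time; "joint_pos": joint angles; "qvel": joint speeds; "joint_efforts": joint torques, N m; "tool_pos": TCP position; "eef_rot": TCP orientation; "ft_force": force on the tool from outside, world axes, zero at the start; "moment": the same for the moment, N m; "width": finger opening in m; "grip_force": force on a finger pad.
Only numpy, scipy, OpenCV 4.12 (cv2) and the standard library are available. Lean on these libraries where they do the work, as an engineer would, in place of code of your own. Each camera call takes 0.05 s, during which the arm holds its last target. There are 200 camera calls.

TASK

Put the slide box that stands in the steel rack away in the open drawer of the slide cabinet: the rack leaves only its broad faces free and the drawer only its narrow ones, so first stand it upright on the black rubber mat and let go, then take it again the other way and stand it in the empty middle lane. Straighten the row, so that all three boxes in the drawer stand square and right up against the back stop of their lanes, and then push the drawer gently fully home until it clicks into its detent. Do not drop or slam anything, tip no box over, and leave the other things on the bench and the cabinet where they are.

Things in the scene. Friction and masses are not known exactly. Their poses are not given: they have to be found in the camera images.
- box: The slide box to put away: closed white plastic box with a grey seam, 64 (its x) x 38 (its y) x 76 mm high, 0.055 to 0.115 kg. Origin at the centre of its underside, z up. Broad faces look along its y, narrow ones along its x. Starts standing in the rack, 5 mm above the bench, centred and turned as the rack is. Either way round is right in the drawer.
- rack: Fixed steel rack left or right of the drawer: base 84 x 60 x 5 mm, and two end plates at its x = +-39 mm, 6 mm thick, 56 mm wide, reaching 95 mm above the bench, 72 mm apart inside: they cover the box's narrow faces and stand 14 mm higher than it. Its broad faces (rack +-y) are free; the box lifts straight out. Origin at the centre of the underside.
- mat: Fixed black rubber mat, 150 x 150 x 4 mm, flat on the bench on the other side of the drawer from the rack: where the box is set down in between. Origin at the centre of its underside; its top is 4 mm higher.
- box_left: Slide box of the same kind and size (64 x 38 x 76 mm, origin at the centre of its underside, x along the lane within about 5 degrees), already standing in the drawer's left lane but 10 to 26 mm short of the back stop (towards the front panel).
- box_right: The same in the drawer's right lane.
- drawer (a joint): Drawer opening in m: 0 is home; starts 0.176 to 0.184. Sliding takes about 3 N (each box slides in it at under 1 N), so pressing boxes harder against the back stop moves it too. Detent: a sprung roller resists from about 20 to 9 mm open (10 to 13 N in all at 19 mm, then less); from about 2 mm on it draws the drawer home to 0, against a firm stop, and keeps it there.
- cabinet: Fixed grey cabinet, 250 (x) x 270 (y) x 115 mm high, the drawer sliding out of its front (-x). Origin at the centre of its underside. Its front edge is 125 mm before the origin; with the drawer home the panel's outer face stands 12 mm before that edge. With the drawer open by q the front edge is q - 95 mm behind the lane points.
- drawer_front (a point): Middle of the upper edge of the drawer's front panel, on its outer face; moves with the drawer. x points level into the cabinet (closing direction), y left, z up. The flat grey panel is 262 mm wide, 93 high, 12 thick, its upper edge 105 mm above the bench. A pull lip stands 14 mm out of it, 120 mm long, 22 to 30 mm above the bench.
- lane_mid (a point): On the drawer's floor, 17 mm above the bench: where a box's underside centre belongs in the empty middle lane when its narrow face touches the back stop; moves with the drawer. x along the lane into the cabinet, y left. Lane 46 mm wide between ribs 10 mm high. Stop: crossbar 25 mm high, 32 mm behind this point. Front panel's inner face: 95 mm before it. Drawer sides 45 mm high.
- lane_left (a point): The same point of the left lane (52 mm to the left, +y).
- lane_right (a point): The same point of the right lane (52 mm to the right, -y).
- jar: Bystander: small specimen jar with a yellow lid, 60 mm across, 75 mm high, beside the cabinet. Origin under its centre.
- beaker: Bystander: glass beaker, 72 mm across, 90 mm high, beside the cabinet. Origin under its centre.
- carton: Bystander: cardboard carton 90 x 130 x 50 mm, far left. Origin under its centre.
- marker: Bystander: white marker pen with a black cap, 140 mm long, 19 mm thick, lying on top of the cabinet. Origin under its middle, x along it.
- pipette: Bystander: white and grey pipette, 240 mm long, 28 mm high, lying at the left. Origin near its middle, x along it.
- counter: Bystander: grey cell counter with two black keys, 60 x 75 x 36 mm, at the right. Origin under its centre.
- slide_tray: Bystander: flat grey slide tray 100 x 140 x 25 mm, at the right. Origin under its centre.
There are look-alikes about, which are no part of the job. Leave any orange look-alike of the box_left alone.

How it is judged:
On the way, in this order (a step that is already met when the one before it is completed fails the run):
1. the box stands upright on the mat, let go and at rest (x of box in the frame of mat between -0.075 and 0.075 m and y of box in the frame of mat between -0.075 and 0.075 m and z of box in the frame of mat below 0.009 m and angle between box's own z axis and vertical below 0.1 rad and contact force between box and the fingers below 0.05 N and linear speed of box below 0.03 m/s), for 0.2 s.
2. the box stands in the middle lane, let go, the drawer still open by more than 100 mm (x of box in the frame of lane_mid between -0.05 and 0.01 m and y of box in the frame of lane_mid between -0.012 and 0.012 m and z of box in the frame of lane_mid below 0.006 m and angle between box's own z axis and vertical below 0.1 rad and contact force between box and the fingers below 0.05 N and value of joint drawer above 0.1 m), for 0.2 s.
At the end, for the whole second after the job is handed in: The drawer is home in its detent (less than 3 mm open); each of the three boxes stands upright (within 0.1 rad) on the floor of its own lane, within 7 mm of touching the back stop, within 12 mm of the lane's middle and square to it within 0.14 rad, and at rest (under 20 mm/s) (value of joint drawer below 0.003 m and x of box_left in the frame of lane_left between -0.007 and 0.004 m and y of box_left in the frame of lane_left between -0.012 and 0.012 m and z of box_left in the frame of lane_left below 0.006 m and angle between each of box_left, box_right, box's own z axis and vertical below 0.1 rad and angle between the x axis of box_left and the x axis of lane_left, either way round below 0.14 rad and linear speed of each of box_left, box_right, box below 0.02 m/s and x of box_right in the frame of lane_right between -0.007 and 0.004 m and y of box_right in the frame of lane_right between -0.012 and 0.012 m and z of box_right in the frame of lane_right below 0.006 m and angle between the x axis of box_right and the x axis of lane_right, either way round below 0.14 rad and x of box in the frame of lane_mid between -0.007 and 0.004 m and y of box in the frame of lane_mid between -0.012 and 0.012 m and z of box in the frame of lane_mid below 0.006 m and angle between the x axis of box and the x axis of lane_mid, either way round below 0.14 rad).
It fails at once if a slide box is tipped by more than 0.6 rad (angle between any of box_left, box_right, box's own z axis and vertical above 0.6 rad).
It fails at once if the box is dropped or flung (faster than 1.3 m/s) (linear speed of box above 1.3 m/s).
It fails at once if the drawer is slammed (moving home faster than 0.4 m/s) (velocity of joint drawer below -0.4 m/s).
It fails at once if a bystander is moved by more than 40 mm (distance of any of jar, beaker, carton, marker, pipette, counter, slide_tray from where it was at the start of the episode above 0.04 m).
It also fails if it takes over 72 s, if anything falls off the work surface, if the arm or the gripper's body presses on something with over 40 N, if the wrist force passes 120 N, or if a joint passes its speed limit or range.

## Working session

There is one attempt and no reset: what is moved stays moved. The work goes in short steps, Python scripts to look and compute and a tool call to move; the robot and the scene stay as the last step left them, time stands still between calls to the robot, and variables do not carry over. Pictures are saved under pics/ and viewed, at most 13 in all, crops included, and the job is handed in when it is done.

Besides the shell and the picture viewer there is one more tool, called after "Emit:" as a command line: name --argument value ..., lists and objects as JSON in quotes. jog_arm: Moves the arm, as the interface text tells. Its arguments: {"type":"object","properties":{"hand":{"type":"array","items":{"type":"number"}},"linear":{"type":"array","items":{"type":"array","items":{"type":"number","minimum":-1,"maximum":1}}},"delta_rot":{"type":"array","items":{"type":"array","items":{"type":"number","minimum":-1,"maximum":1}}}},"required":["hand","linear","delta_rot"]}

```bash
mkdir -p pics; ls; cat > h.py <<'E'
import numpy as np, cv2
from scipy.spatial.transform import Rotation as R
from cell import get_state, camera, env, spot_in, spot_point
def RM(p):
    r=np.array(p["rotation"]); return r if r.shape==(3,3) else R.from_quat(r).as_matrix()
def save(p,n,crop=None,s=1):
    im=p["pixels"][:,:,::-1]
    if crop: im=im[crop[1]:crop[3],crop[0]:crop[2]]
    cv2.imwrite("pics/"+n,cv2.resize(im,None,fx=s,fy=s,interpolation=cv2.INTER_CUBIC))
def w(p,loc): return RM(p)@np.array(loc)+np.array(p["position"])
def px(p,X):
    c=RM(p).T@(np.array(X)-np.array(p["position"])); a=np.array([c[0],-c[1]])/-c[2]
    a=a*(1+p["k1"]*(a@a)); K=np.array(p["camera_matrix"]); return K[:2,:2]@a+K[:2,2]
def ray(p,u,v,z):
    K=np.array(p["camera_matrix"]); d=np.linalg.solve(K,[u,v,1])[:2]; a=d.copy()
    for _ in range(20): a=d/(1+p["k1"]*(a@a))
    r=RM(p)@np.array([a[0],-a[1],-1]); o=np.array(p["position"]); return o+r*(z-o[2])/r[2]
def find(p,q,f=spot_point,n=3):
    for d in f(p,q)[:n]:
        X=w(p,d["location"]); print(q,round(d["score"],2),X.round(4),px(p,X).round(0))
E
python3 - <<'E'
from h import *
print(get_state())
for c in("top","side"):
    p=camera(c); save(p,c+"0.png"); print(c,np.array(p["position"]).round(3),RM(p).round(3).tolist(),p["k1"])
    for q in "box rack mat box_left box_right cabinet drawer_front lane_mid lane_left lane_right jar beaker carton".split(): find(p,q)
E
```

```text
pics
{'t': 0.0, 'joint_pos': array([-1.24160804e+00,  3.51307544e-01,  1.65246972e+00,  2.38442162e-05,
        1.13910337e+00, -8.46300037e-02]), 'qvel': array([-0.00067317,  0.00245331, -0.00097363, -0.00095197,  0.00078847,
       -0.00165707]), 'joint_efforts': array([-5.97815847e-05, -5.06095576e+01, -2.91408223e+01, -1.83358920e-04,
        4.40162941e-03,  3.07841049e-05]), 'tool_pos': array([ 0.22105789, -0.50323241,  0.23070203]), 'eef_rot': array([ 9.78671384e-01,  2.05431026e-01, -6.78057836e-05, -6.40498982e-04]), 'ft_force': array([ 0.35593143,  0.06384074, -0.23491979]), 'moment': array([ 0.02056128, -0.00947116, -0.00305284]), 'grip_force': 0.0, 'width': 0.08540720701926284}
top [0.51  0.006 1.635] [[-0.031, 0.998, -0.062], [-1.0, -0.031, 0.003], [0.001, 0.062, 0.998]] -0.03943679426117926
box 0.71 [0.4745 0.2915 0.0077] [199. 253.]
box 0.69 [ 0.543  -0.0725  0.0172] [311. 228.]
rack 0.49 [ 4.761e-01  2.916e-01 -4.000e-04] [200. 252.]
rack 0.27 [ 0.7728 -0.0194 -0.0037] [292. 159.]
mat 0.76 [ 0.4793 -0.3299  0.0031] [390. 245.]
mat 0.52 [0.5692 0.5402 0.0025] [123. 226
[... 1064 characters left out ...]
31  0.0187] [285. 241.]
box_left 0.83 [ 3.767e-01  6.290e-02 -2.000e-04] [330. 279.]
box_left 0.61 [0.4815 0.1776 0.0005] [273. 289.]
box_right 0.68 [ 0.5403 -0.0727  0.0158] [306. 223.]
cabinet 0.79 [ 0.7701 -0.0146  0.0012] [236. 208.]
lane_mid 0.82 [ 0.5679 -0.019   0.0163] [289. 229.]
lane_mid 0.34 [ 0.5397 -0.0711  0.0143] [306. 223.]
lane_left 0.63 [0.5694 0.0312 0.0128] [278. 239.]
lane_right 0.7 [ 0.6861 -0.3198  0.0016] [309. 172.]
jar 0.88 [ 0.6882  0.3149 -0.002 ] [178. 286.]
beaker 0.89 [ 0.6878 -0.3183 -0.0035] [309. 173.]
carton 0.67 [ 0.4442  0.5326 -0.0006] [184. 409.]
carton 0.57 [ 4.772e-01 -3.302e-01  2.000e-04] [363. 192.]
carton 0.33 [ 0.5727  0.5485 -0.0012] [137. 379.]
```

View pics/top0.png

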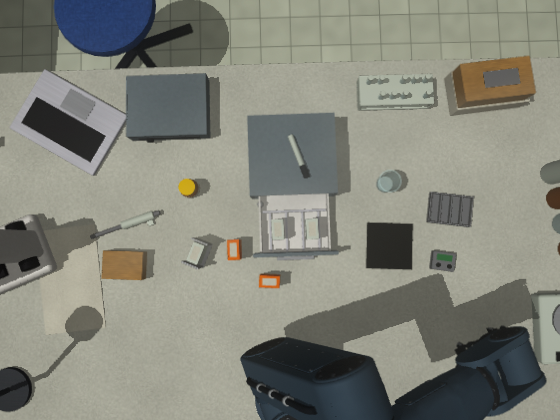

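View pics/side0.png

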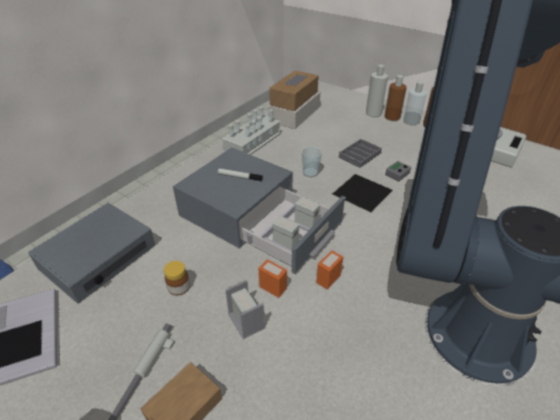

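The top view shows these look-alikes for the box:
- White box in the steel rack: top (197,251), side (245,310). This fits the description.
- White boxes already in the drawer: top (278,228) and (312,228).
- Orange boxes on the bench: top (234,249) and (269,281).

I choose the rack box and will check it in a crop.

```bash
python3 - <<'E'
from h import *
p=camera("side"); q=camera("top")
def crop(p,x0,y0,x1,y1,W,H): return cv2.resize(p["pixels"][y0:y1,x0:x1,::-1],(W,H),interpolation=cv2.INTER_CUBIC)
a=crop(p,205,265,285,345,400,400); b=crop(q,172,222,222,272,400,400)
c=crop(q,240,180,340,265,800*4//8,340)
cv2.imwrite("pics/c1.png",np.hstack([a,b]))
E
```

```text
(no output)
```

View pics/c1.png

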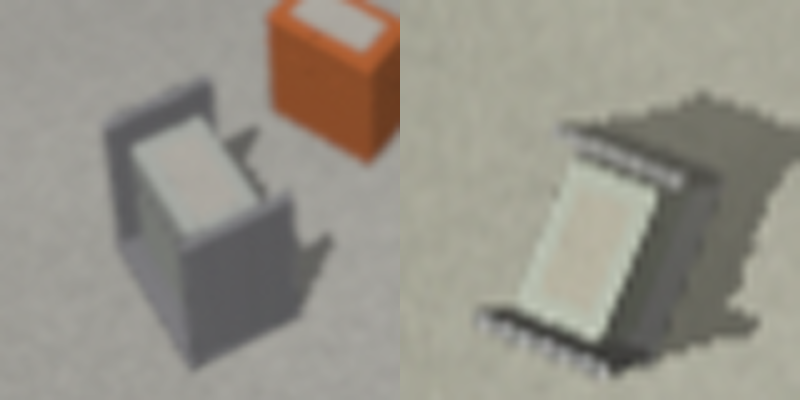

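```bash
python3 - <<'E'
from h import *
p=camera("side"); q=camera("top")
print("plates side"); 
for u,v in [(190,240),(293,193),(104,128),(211,82)]: print(ray(p,205+u/5-.5,265+v/5-.5,.095).round(4))
print("lid side")
for u,v in [(132,150),(203,117),(260,202)]: print(ray(p,205+u/5-.5,265+v/5-.5,.081).round(4))
print("lid top")
for u,v in [(575,160),(658,188),(603,338),(520,306)]: print(ray(q,172+(u-400)/8-.5,222+v/8-.5,.081).round(4))
print("plates top")
for u,v in [(562,125),(718,180),(480,312),(635,372)]: print(ray(q,172+(u-400)/8-.5,222+v/8-.5,.095).round(4))
def crop(p,x0,y0,x1,y1,s): return cv2.resize(p["pixels"][y0:y1,x0:x1,::-1],None,fx=s,fy=s,interpolation=cv2.INTER_CUBIC)
a=crop(p,240,180,350,270,3.6); b=crop(q,245,180,345,264,3.9); 
H=max(a.shape[0],b.shape[0]); pad=lambda i:cv2.copyMakeBorder(i,0,H-i.shape[0],0,0,0)
cv2.imwrite("pics/c2.png",np.hstack([pad(a),pad(b)])); print(a.shape,b.shape)
for P in(p,q):
  for k in "rack mat lane_mid lane_left lane_right box_left box_right cabinet drawer_front".split(): find(P,k,n=2)
E
```

```text
plates side
[0.4505 0.3283 0.095 ]
[0.4293 0.2821 0.095 ]
[0.5219 0.3042 0.095 ]
[0.4991 0.2544 0.095 ]
lid side
[0.5112 0.2987 0.081 ]
[0.4968 0.2644 0.081 ]
[0.445  0.2868 0.081 ]
lid top
[0.5109 0.2963 0.081 ]
[0.499  0.2642 0.081 ]
[0.4417 0.2868 0.081 ]
[0.455  0.3188 0.081 ]
plates top
[0.5244 0.2984 0.095 ]
[0.5015 0.2387 0.095 ]
[0.4537 0.3314 0.095 ]
[0.429  0.2723 0.095 ]
(324, 396, 3) (328, 390, 3)
rack 0.83 [ 0.4781  0.2895 -0.0014] [246. 320.]
lane_mid 0.8 [ 0.5681 -0.0174  0.0161] [288. 229.]
lane_left 0.77 [0.5649 0.0325 0.0125] [279. 240.]
lane_left 0.48 [ 0.5936 -0.5334 -0.0029] [360. 155.]
lane_right 0.6 [ 0.5676 -0.0734  0.0112] [299. 220.]
box_left 0.88 [0.4802 0.1747 0.0032] [274. 288.]
box_left 0.65 [ 3.786e-01  6.350e-02 -1.000e-04] [329. 279.]
box_right 0.92 [ 0.5383 -0.072   0.0149] [307. 223.]
cabinet 0.74 [ 7.721e-01 -1.420e-02 -7.000e-04] [236. 208.]
drawer_front 0.72 [ 0.461  -0.0191  0.1034] [322. 221.]
rack 0.82 [0.4785 0.2907 0.0005] [200. 251.]
rack 0.19 [0.538  0.0313 0.0174] [279. 231.]
mat 0.78 [ 0.4776 -0.3279 -0.0023] [389. 246.]
lane_mid 0.63 [ 0.5643 -0.0149  0.0173] [293. 222.]
lane_left 0.88 [0.5642 0.0334 0.0135] [278. 222.]
lane_left 0.35 [ 0.4776  0.2929 -0.002 ] [199. 252.]
lane_right 0.57 [ 0.5661 -0.0712  0.0099] [310. 221.]
box_left 0.86 [ 0.4778  0.1705 -0.0033] [237. 250.]
box_left 0.81 [0.3803 0.065  0.0033] [270. 280.]
box_right 0.64 [ 0.5457 -0.0756  0.0174] [312. 227.]
box_right 0.35 [ 0.7704 -0.035   0.1082] [297. 154.]
cabinet 0.9 [ 0.7768 -0.0179 -0.0035] [292. 158.]
drawer_front 0.62 [ 0.4584 -0.0164  0.1116] [295. 256.]
```

View pics/c2.png

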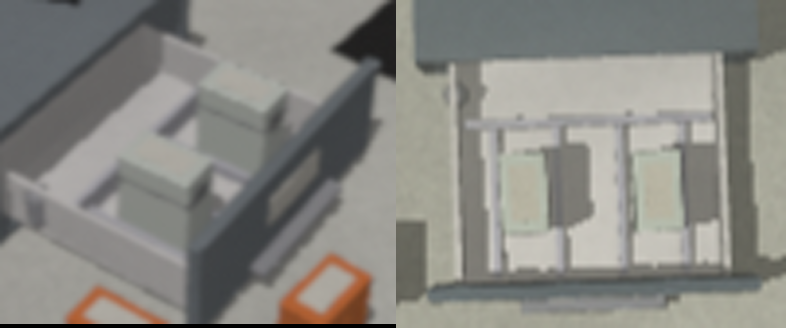

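The crops confirm the white box in the rack: lid centre about (0.477, 0.2915), long axis about -22°. The drawer shows the middle lane empty, with both white boxes short of the stop.

```bash
cat >> h.py <<'E'
def go(x,y,z,yaw,start=None):
    """tool-down target with tool x at world angle yaw(deg); print shares; start=(pos,R)"""
    s=get_state(); p0=np.array(s["tool_pos"]); R0=R.from_quat(s["eef_rot"])
    if start is not None: p0,R0=start
    T=R.from_euler('z',yaw,degrees=True)*R.from_euler('x',180,degrees=True)
    l=R0.inv().apply(np.array([x,y,z])-p0)/.3; r=(R0.inv()*T).as_rotvec()/1.5
    m=max(1,abs(l).max(),abs(r).max()); print("lin",(l/m).round(4).tolist(),"rot",(r/m).round(4).tolist(),"frac",round(1/m,3),
      "rows>=",round(max(np.linalg.norm(l/m)*.3/.0417,np.linalg.norm(r/m)*1.5/.125),1))
E
python3 - <<'E'
from h import *
go(.477,.2915,.2,157.5); go(.30,-.25,.231,75); 
E
```

```text
lin [0.8861, -1.0, 0.0501] rot [0.0, 0.0, -0.7471] frac 0.48 rows>= 9.6
lin [0.5804, -0.6682, 0.001] rot [0.0, -0.0, -0.5968] frac 1.0 rows>= 7.2
```

Emit:
jog_arm --hand '[-1,-1,-1,-1,-1,-1,-1,-1,-1,-1]' --linear '[[0.88,-1,0.05],[0.88,-1,0.05],[0.88,-1,0.05],[0.88,-1,0.05],[0.88,-1,0.05],[0.88,-1,0.05],[0.88,-1,0.05],[0.88,-1,0.05],[0.88,-1,0.05],[0.88,-1,0.05]]' --delta_rot '[[0,0,-0.75],[0,0,-0.75],[0,0,-0.75],[0,0,-0.75],[0,0,-0.75],[0,0,-0.75],[0,0,-0.75],[0,0,-0.75],[0,0,-0.75],[0,0,-0.75]]'

```text
t: 3.33
tool_pos: [0.3424, -0.1198, 0.2164]
eef_rot: [0.715, 0.699, 0.0, 0.0]
ft_force: [-0.2, -0.6, -0.7]
width: 0.0855
grip_force: 0.0
```

```bash
python3 - <<'E'
from h import *
s=get_state();print(s["t"],s["tool_pos"],s["joint_pos"].round(2)); go(.477,.2915,.2,157.5)
E
```

```text
3.3333 [ 0.34243125 -0.11977827  0.21638441] [-0.47  0.02  2.11  0.    1.02 -0.44]
lin [1.0, 0.3017, 0.04] rot [0.0003, 0.0, -0.5799] frac 0.724 rows>= 7.5
```

Emit:
jog_arm --hand '[-1,-1,-1,-1,-1,-1,-1,-1]' --linear '[[1,0.3,0.04],[1,0.3,0.04],[1,0.3,0.04],[1,0.3,0.04],[1,0.3,0.04],[1,0.3,0.04],[1,0.3,0.04],[1,0.3,0.04]]' --delta_rot '[[0,0,-0.58],[0,0,-0.58],[0,0,-0.58],[0,0,-0.58],[0,0,-0.58],[0,0,-0.58],[0,0,-0.58],[0,0,-0.58]]'

```text
t: 4.0
tool_pos: [0.4425, 0.1779, 0.2043]
eef_rot: [0.354, 0.935, 0.001, 0.0]
ft_force: [-0.0, -0.6, -0.0]
width: 0.0855
grip_force: 0.0
```

```bash
python3 - <<'E'
from h import *
s=get_state();print(s["t"],s["tool_pos"],s["joint_pos"].round(2)); go(.477,.2915,.14,157.5)
E
```

```text
4.0 [0.4425233  0.17794957 0.20425231] [ 0.28  0.25  1.86  0.    1.03 -0.56]
lin [0.1644, 0.3596, 0.2146] rot [0.0007, 0.0002, -0.2204] frac 1.0 rows>= 3.2
```

Emit:
jog_arm --hand '[-1,-1,-1,-1,-1,-1,-1]' --linear '[[0.164,0.36,0.21],[0.164,0.36,0.21],[0.164,0.36,0.21],[0.164,0.36,0.21],[0.164,0.36,0.21],[0.164,0.36,0.21],[0.164,0.36,0.21]]' --delta_rot '[[0,0,-0.22],[0,0,-0.22],[0,0,-0.22],[0,0,-0.22],[0,0,-0.22],[0,0,-0.22],[0,0,-0.22]]'

```text
t: 4.58
tool_pos: [0.4775, 0.2865, 0.1421]
eef_rot: [0.201, 0.98, 0.0, 0.0]
ft_force: [-0.1, -0.4, 0.2]
width: 0.0854
grip_force: 0.0
```

```bash
python3 - <<'E'
from h import *
s=get_state();print(s["t"],s["tool_pos"],s["joint_pos"].round(2)); go(.477,.2915,.04,157.5)
p=camera("side"); cv2.imwrite("pics/c3.png",cv2.resize(p["pixels"][200:350,180:330,::-1],None,fx=4,fy=4))
E
```

```text
4.5833 [0.47751855 0.28650367 0.14207583] [ 0.46  0.47  1.72 -0.    0.95 -0.71]
lin [0.0083, 0.0145, 0.3403] rot [0.0002, 0.0003, -0.0077] frac 1.0 rows>= 2.5
```

View pics/c3.png

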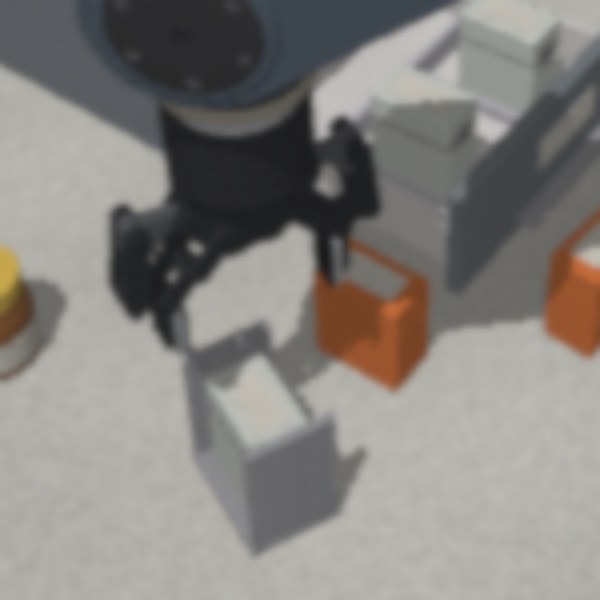

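The open fingers hang above the rack at about (170,330) and (335,270) in the crop, straddling the box's broad faces. I descend.

Emit:
jog_arm --hand '[-1,-1,-1,-1,-1,-1,-1]' --linear '[[0.008,0.005,0.06],[0.008,0.01,0.12],[0.008,0.01,0.18],[0.008,0.01,0.24],[0.008,0.01,0.3],[0.008,0.01,0.34],[0.008,0.01,0.34]]' --delta_rot '[[0,0,0],[0,0,0],[0,0,0],[0,0,0],[0,0,0],[0,0,0],[0,0,0]]'

```text
t: 5.22
tool_pos: [0.4757, 0.2899, 0.038]
eef_rot: [0.201, 0.98, -0.001, -0.001]
ft_force: [-1.0, -0.3, -0.3]
width: 0.0855
grip_force: 0.0
```

Emit:
jog_arm --hand '[-1,-0.4,-0.2,0,0.2,0.4,0.6,1,1,1]' --linear '[[0,0,0],[0,0,0],[0,0,0],[0,0,0],[0,0,0],[0,0,0],[0,0,0],[0,0,0],[0,0,0],[0,0,0]]' --delta_rot '[[0,0,0],[0,0,0],[0,0,0],[0,0,0],[0,0,0],[0,0,0],[0,0,0],[0,0,0],[0,0,0],[0,0,0]]'

```text
t: 6.05
tool_pos: [0.4768, 0.2913, 0.04]
eef_rot: [0.2, 0.98, 0.0, 0.0]
ft_force: [-0.5, -0.7, 6.5]
width: 0.0376
grip_force: 59.8
```

```bash
python3 - <<'E'
from h import *
s=get_state();print({k:np.round(v,3) for k,v in s.items()}); go(.477,.2915,.3,180)
E
```

```text
{'t': np.float64(6.05), 'joint_pos': array([ 0.465,  0.63 ,  1.759, -0.   ,  0.751, -0.703]), 'qvel': array([-0.001,  0.001,  0.001,  0.001,  0.   , -0.   ]), 'joint_efforts': array([-2.5000e-02, -5.3970e+01, -1.9597e+01,  5.9000e-02, -4.0900e-01,
       -1.8000e-02]), 'tool_pos': array([0.477, 0.291, 0.04 ]), 'eef_rot': array([0.2 , 0.98, 0.  , 0.  ]), 'ft_force': array([-0.532, -0.719,  6.487]), 'moment': array([-0.209,  0.247,  0.021]), 'grip_force': np.float64(59.832), 'width': np.float64(0.038)}
lin [-0.001, 0.0014, -0.8666] rot [0.0004, 0.0005, -0.2685] frac 1.0 rows>= 6.2
```

Emit:
jog_arm --hand '[1,1,1,1,1,1,1,1,1]' --linear '[[0,0,-0.03],[0,0,-0.09],[0,0,-0.17],[0,0,-0.26],[0,0,-0.36],[0,0,-0.46],[0,0,-0.54],[0,0,-0.6],[0,0,-0.6]]' --delta_rot '[[0,0,0],[0,0,0],[0,0,0],[0,0,0],[0,0,0],[0,0,0],[0,0,0],[0,0,0],[0,0,0]]'

```text
t: 6.8
tool_pos: [0.4777, 0.2918, 0.2237]
eef_rot: [0.2, 0.98, 0.002, 0.002]
ft_force: [-0.4, 0.3, -0.4]
width: 0.0375
grip_force: 60.1
```

```bash
python3 - <<'E'
from h import *
s=get_state();print({k:np.round(v,3) for k,v in s.items()}); go(.478,-.329,.22,180); go(.478,0,.22,180)
E
```

```text
{'t': np.float64(6.8), 'joint_pos': array([ 0.465,  0.373,  1.639,  0.   ,  1.123, -0.703]), 'qvel': array([-0.   ,  0.048,  0.058,  0.   , -0.071, -0.001]), 'joint_efforts': array([ 2.9000e-02, -5.1442e+01, -2.8274e+01, -2.0000e-03,  7.5600e-01,
        0.0000e+00]), 'tool_pos': array([0.478, 0.292, 0.224]), 'eef_rot': array([0.2  , 0.98 , 0.002, 0.002]), 'ft_force': array([-0.392,  0.328, -0.416]), 'moment': array([-0.002, -0.034, -0.021]), 'grip_force': np.float64(60.119), 'width': np.float64(0.038)}
lin [-0.4266, -1.0, 0.0034] rot [0.0014, 0.0018, -0.1411] frac 0.525 rows>= 7.8
lin [-0.3822, -0.8945, 0.0096] rot [0.0026, 0.0033, -0.2685] frac 1.0 rows>= 7.0
```

Emit:
jog_arm --hand '[1,1,1,1,1,1,1,1,1,1]' --linear '[[-0.02,-0.05,-0.05],[-0.06,-0.15,-0.05],[-0.11,-0.26,-0.05],[-0.16,-0.37,-0.05],[-0.21,-0.49,-0.05],[-0.26,-0.61,-0.05],[-0.31,-0.73,-0.05],[-0.36,-0.85,-0.05],[-0.41,-0.96,-0.05],[-0.427,-1,-0.05]]' --delta_rot '[[0,0,0],[0,0,0],[0,0,-0.05],[0,0,-0.1],[0,0,-0.15],[0,0,-0.2],[0,0,-0.25],[0,0,-0.268],[0,0,-0.268],[0,0,-0.268]]'

```text
t: 7.63
tool_pos: [0.4761, -0.0386, 0.2339]
eef_rot: [0.001, 1.0, -0.0, -0.0]
ft_force: [-0.1, 0.1, -0.7]
width: 0.0374
grip_force: 60.4
```

```bash
python3 - <<'E'
from h import *
s=get_state();print({k:np.round(s[k],3) for k in("t","tool_pos","width")}); go(.478,-.329,.16,180)
E
```

```text
{'t': np.float64(7.633), 'tool_pos': array([ 0.476, -0.039,  0.234]), 'width': np.float64(0.037)}
lin [-0.0094, -0.9678, 0.2468] rot [-0.0004, -0.0005, -0.0019] frac 1.0 rows>= 7.2
```

Emit:
jog_arm --hand '[1,1,1,1,1,1,1,1,1,1]' --linear '[[-0.005,-0.1,0],[-0.01,-0.23,0],[-0.01,-0.36,0],[-0.01,-0.49,0],[-0.01,-0.62,0.03],[-0.01,-0.74,0.08],[-0.01,-0.85,0.14],[-0.01,-0.92,0.2],[-0.01,-0.96,0.24],[-0.01,-0.965,0.24]]' --delta_rot '[[0,0,0],[0,0,0],[0,0,0],[0,0,0],[0,0,0],[0,0,0],[0,0,0],[0,0,0],[0,0,0],[0,0,0]]'

```text
t: 8.47
tool_pos: [0.4778, -0.3256, 0.159]
eef_rot: [0.001, 1.0, 0.001, -0.002]
ft_force: [-0.1, 1.1, -0.7]
width: 0.0374
grip_force: 60.4
```

```bash
python3 - <<'E'
from h import *
s=get_state();print({k:np.round(s[k],3) for k in("t","tool_pos","width","joint_pos")}); go(.478,-.329,.045,180)
E
```

```text
{'t': np.float64(8.467), 'tool_pos': array([ 0.478, -0.326,  0.159]), 'width': np.float64(0.037), 'joint_pos': array([-0.679,  0.485,  1.642, -0.   ,  1.019, -2.246])}
lin [-0.0022, -0.0125, 0.3799] rot [0.0019, -0.0026, -0.002] frac 1.0 rows>= 2.7
```

Emit:
jog_arm --hand '[1,1,1,1,1,1,1,1,1]' --linear '[[0,0,0.05],[0,0,0.12],[0,0,0.19],[0,0,0.26],[0,0,0.31],[0,0,0.35],[0,0,0.37],[0,0,0.38],[0,0,0.38]]' --delta_rot '[[0,0,0],[0,0,0],[0,0,0],[0,0,0],[0,0,0],[0,0,0],[0,0,0],[0,0,0],[0,0,0]]'

```text
t: 9.22
tool_pos: [0.4796, -0.3244, 0.0484]
eef_rot: [0.0, 1.0, 0.0, -0.0]
ft_force: [-0.3, 0.1, -1.3]
width: 0.0374
grip_force: 60.4
```

Emit:
jog_arm --hand '[1,1,1,1]' --linear '[[0,0,0.004],[0,0,0.008],[0,0,0.012],[0,0,0.012]]' --delta_rot '[[0,0,0],[0,0,0],[0,0,0],[0,0,0]]'

```text
t: 9.55
tool_pos: [0.4796, -0.3246, 0.0449]
eef_rot: [0.0, 1.0, -0.0, 0.0]
ft_force: [-0.5, -0.3, -0.3]
width: 0.0376
grip_force: 60.4
```

Still 5 mm or so to go; lower slowly until contact shows.

Emit:
jog_arm --hand '[1,1,1,1,1]' --linear '[[0,0,0.004],[0,0,0.008],[0,0,0.012],[0,0,0.014],[0,0,0.014]]' --delta_rot '[[0,0,0],[0,0,0],[0,0,0],[0,0,0],[0,0,0]]'

```text
t: 9.97
tool_pos: [0.4794, -0.3245, 0.0403]
eef_rot: [0.0, 1.0, 0.0, -0.0]
ft_force: [-0.0, -0.5, -0.3]
width: 0.0372
grip_force: 60.4
```

Emit:
jog_arm --hand '[1,1,1]' --linear '[[0,0,0.003],[0,0,0.005],[0,0,0.005]]' --delta_rot '[[0,0,0],[0,0,0],[0,0,0]]'

```text
t: 10.22
tool_pos: [0.4795, -0.3246, 0.0391]
eef_rot: [0.0, 1.0, -0.0, 0.0]
ft_force: [-1.0, 0.2, 0.1]
width: 0.0371
grip_force: 60.5
```

Emit:
jog_arm --hand '[1,1,1]' --linear '[[0,0,0.003],[0,0,0.005],[0,0,0.005]]' --delta_rot '[[0,0,0],[0,0,0],[0,0,0]]'

```text
t: 10.47
tool_pos: [0.4796, -0.3246, 0.039]
eef_rot: [0.0, 1.0, -0.0, 0.0]
ft_force: [-6.4, 5.3, 19.3]
width: 0.0375
grip_force: 62.7
```

Emit:
jog_arm --hand '[1,0.6,0.2,-0.2,-0.6,-1,-1,-1,-1]' --linear '[[0,0,-0.004],[0,0,-0.004],[0,0,-0.004],[0,0,-0.004],[0,0,-0.004],[0,0,-0.004],[0,0,-0.004],[0,0,-0.004],[0,0,-0.004]]' --delta_rot '[[0,0,0],[0,0,0],[0,0,0],[0,0,0],[0,0,0],[0,0,0],[0,0,0],[0,0,0],[0,0,0]]'

```text
t: 11.22
tool_pos: [0.4794, -0.3245, 0.0386]
eef_rot: [0.0, 1.0, 0.0, -0.0]
ft_force: [0.1, -0.1, 0.5]
width: 0.0856
grip_force: 0.0
```

Emit:
jog_arm --hand '[-1,-1,-1,-1,-1,-1,-1,-1,-1]' --linear '[[0,0,0],[0,0,-0.05],[0,0,-0.12],[0,0,-0.2],[0,0,-0.28],[0,0,-0.34],[0,0,-0.38],[0,0,-0.4],[0,0,-0.4]]' --delta_rot '[[0,0,0],[0,0,0],[0,0,0],[0,0,0],[0,0,0],[0,0,0],[0,0,0],[0,0,0],[0,0,0]]'

```text
t: 11.97
tool_pos: [0.4798, -0.3248, 0.1595]
eef_rot: [0.0, 1.0, -0.0, 0.001]
ft_force: [0.6, -0.1, 0.4]
width: 0.0852
grip_force: 0.0
```

```bash
python3 - <<'E'
from h import *
s=get_state();print({k:np.round(s[k],3) for k in("t","tool_pos","width","joint_pos","grip_force")}); go(.479,-.325,.15,90)
p=camera("side"); find(p,"box"); find(p,"mat")
cv2.imwrite("pics/c4.png",cv2.resize(p["pixels"][120:220,300:430,::-1],None,fx=4,fy=4))
E
```

```text
{'t': np.float64(11.967), 'tool_pos': array([ 0.48 , -0.325,  0.159]), 'width': np.float64(0.085), 'joint_pos': array([-0.675,  0.484,  1.643,  0.   ,  1.013, -2.245]), 'grip_force': np.float64(0.0)}
lin [0.0025, -0.0006, 0.0302] rot [0.0001, 0.001, 1.0] frac 0.955 rows>= 12.0
box 0.98 [ 0.4803 -0.325  -0.0017] [362. 193.]
box 0.63 [ 0.5673 -0.0195  0.0153] [289. 229.]
mat 0.62 [ 0.4735 -0.3299  0.0009] [364. 192.]
```

View pics/c4.png

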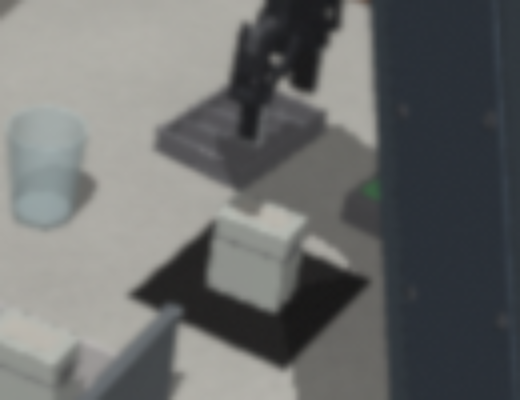

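The box stands upright near the mat's middle, crop (255,260). I rotate 90° and take it by the narrow faces.

Emit:
jog_arm --hand '[-1,-1,-1,-1,-1,-1,-1,-1,-1,-1]' --linear '[[0,0,0],[0,0,0],[0,0,0],[0,0,0],[0,0,0],[0,0,0],[0,0,0],[0,0,0],[0,0,0],[0,0,0]]' --delta_rot '[[0,0,0.1],[0,0,0.2],[0,0,0.3],[0,0,0.4],[0,0,0.5],[0,0,0.6],[0,0,0.7],[0,0,0.8],[0,0,0.9],[0,0,1]]'

```text
t: 12.95
tool_pos: [0.4791, -0.3242, 0.1574]
eef_rot: [0.588, 0.809, 0.0, -0.001]
ft_force: [0.7, -0.4, 1.1]
width: 0.0855
grip_force: 0.0
```

Emit:
jog_arm --hand '[-1,-1,-1,-1,-1]' --linear '[[0,0,0],[0,0,0],[0,0,0],[0,0,0],[0,0,0]]' --delta_rot '[[0,0,0.047],[0,0,0.047],[0,0,0.047],[0,0,0.047],[0,0,0.047]]'

```text
t: 13.37
tool_pos: [0.4794, -0.3245, 0.1583]
eef_rot: [0.613, 0.79, 0.0, -0.0]
ft_force: [0.1, -0.6, 0.0]
width: 0.0851
grip_force: 0.0
```

```bash
python3 - <<'E'
from h import *
s=get_state();print({k:np.round(s[k],4) for k in("t","tool_pos","eef_rot","joint_pos")}); go(.4795,-.3246,.040,90)
E
```

```text
{'t': np.float64(13.3667), 'tool_pos': array([ 0.4794, -0.3245,  0.1583]), 'eef_rot': array([ 6.129e-01,  7.902e-01,  0.000e+00, -3.000e-04]), 'joint_pos': array([-0.6755,  0.4855,  1.6436, -0.    ,  1.013 , -0.9268])}
lin [-0.0006, 0.0005, 0.3944] rot [-0.0003, -0.0003, 0.1676] frac 1.0 rows>= 2.8
```

Emit:
jog_arm --hand '[-1,-1,-1,-1,-1,-1,-1,-1,-1,-1]' --linear '[[0,0,0],[0,0,0],[0,0,0.06],[0,0,0.12],[0,0,0.19],[0,0,0.26],[0,0,0.32],[0,0,0.37],[0,0,0.394],[0,0,0.394]]' --delta_rot '[[0,0,0.08],[0,0,0.168],[0,0,0.168],[0,0,0.168],[0,0,0.168],[0,0,0.168],[0,0,0.168],[0,0,0.168],[0,0,0.168],[0,0,0.168]]'

```text
t: 14.2
tool_pos: [0.4788, -0.324, 0.039]
eef_rot: [0.708, 0.707, -0.0, -0.001]
ft_force: [-0.1, -0.3, 0.0]
width: 0.0853
grip_force: 0.0
```

Emit:
jog_arm --hand '[-1,-0.8,-0.7,-0.6,-0.5,-0.4,-0.2,0.2,1,1]' --linear '[[0,0,0],[0,0,0],[0,0,0],[0,0,0],[0,0,0],[0,0,0],[0,0,0],[0,0,0],[0,0,0],[0,0,0]]' --delta_rot '[[0,0,0],[0,0,0],[0,0,0],[0,0,0],[0,0,0],[0,0,0],[0,0,0],[0,0,0],[0,0,0],[0,0,0]]'

```text
t: 15.03
tool_pos: [0.4798, -0.3249, 0.0413]
eef_rot: [0.708, 0.706, 0.0, 0.001]
ft_force: [-1.1, -0.1, 6.8]
width: 0.0632
grip_force: 66.3
```

```bash
python3 - <<'E'
from h import *
s=get_state();print({k:np.round(s[k],4) for k in("t","tool_pos","eef_rot","ft_force")});
# refine lane frame with several fresh shots
D={}
for i in range(3):
  for c in("top","side"):
    p=camera(c)
    for k in("lane_mid","lane_left","lane_right","drawer_front","cabinet"):
      r=[w(p,d["location"]) for d in spot_point(p,k) if d["score"]>.4]
      g={"lane_mid":(.566,-.017),"lane_left":(.565,.034),"lane_right":(.566,-.072),"drawer_front":(.459,-.018),"cabinet":(.773,-.016)}[k]
      D.setdefault((k,c),[]).extend([x for x in r if np.hypot(*(x[:2]-g))<.014])
for k,v in D.items(): print(k,len(v),np.mean(v,0).round(4) if v else '')
q=camera("top")
for u,v in [(430,288),(760,281)]: print("panel",ray(q,245+(u-396)/3.9-.5,180+v/3.9-.5,.105).round(4))
E
```

```text
{'t': np.float64(15.0333), 'tool_pos': array([ 0.4798, -0.3249,  0.0413]), 'eef_rot': array([7.079e-01, 7.063e-01, 0.000e+00, 6.000e-04]), 'ft_force': array([-1.0513, -0.087 ,  6.786 ])}
('lane_mid', 'top') 3 [ 0.564  -0.0166  0.0178]
('lane_left', 'top') 3 [0.5653 0.0338 0.0122]
('lane_right', 'top') 3 [ 0.5666 -0.0719  0.0123]
('drawer_front', 'top') 3 [ 0.4576 -0.0194  0.1101]
('cabinet', 'top') 3 [ 0.7724 -0.0185 -0.0008]
('lane_mid', 'side') 3 [ 0.5673 -0.019   0.0167]
('lane_left', 'side') 3 [0.5675 0.0326 0.0119]
('lane_right', 'side') 3 [ 0.5655 -0.0706  0.0143]
('drawer_front', 'side') 3 [ 0.4602 -0.0182  0.1036]
('cabinet', 'side') 3 [ 0.7715 -0.0152  0.0018]
panel [0.4693 0.1097 0.105 ]
panel [ 0.4668 -0.1486  0.105 ]
```

```bash
python3 - <<'E'
from h import *
q=camera("top")
for u in (497,562,624,685): print("rib",ray(q,245+(u-396)/3.9-.5,180+180/3.9-.5,.027).round(4),ray(q,245+(u-396)/3.9-.5,180+255/3.9-.5,.027).round(4))
# sub-pixel: brightness profile across middle lane rows
g=cv2.cvtColor(q["pixels"],cv2.COLOR_RGB2GRAY)
for v in (214,217): print(v,g[v,255:335].tolist())
go(.4798,-.3249,.2,90)
E
```

```text
rib [0.5543 0.0574 0.027 ] [0.4926 0.0592 0.027 ]
rib [0.5526 0.0038 0.027 ] [0.491  0.0057 0.027 ]
rib [ 0.5511 -0.0473  0.027 ] [ 0.4894 -0.0453  0.027 ]
rib [ 0.5495 -0.0976  0.027 ] [ 0.4878 -0.0955  0.027 ]
214 [177, 175, 176, 179, 195, 187, 128, 139, 138, 138, 138, 159, 203, 199, 187, 172, 134, 158, 204, 203, 204, 204, 202, 203, 203, 201, 201, 202, 203, 198, 187, 175, 143, 157, 203, 203, 202, 202, 204, 204, 203, 203, 204, 204, 205, 203, 192, 175, 142, 157, 206, 208, 205, 205, 206, 207, 207, 208, 209, 209, 208, 202, 186, 178, 153, 159, 210, 210, 209, 210, 211, 193, 154, 196, 149, 111, 112, 109, 109, 109]
217 [175, 176, 175, 180, 194, 187, 122, 139, 138, 138, 137, 160, 206, 201, 187, 176, 146, 158, 205, 205, 206, 206, 205, 203, 201, 203, 198, 176, 175, 172, 165, 153, 138, 133, 134, 135, 135, 135, 147, 184, 205, 204, 204, 206, 207, 205, 194, 179, 153, 158, 208, 209, 210, 209, 209, 208, 209, 201, 178, 178, 169, 127, 111, 120, 127, 133, 134, 135, 133, 133, 133, 132, 150, 193, 167, 107, 110, 110, 112, 110]
lin [-0.0004, 0.0005, -0.5289] rot [0.0006, 0.0005, -0.0016] frac 1.0 rows>= 3.8
```

Emit:
jog_arm --hand '[1,1,1,1,1,1,1,1,1]' --linear '[[0,0,-0.03],[0,0,-0.09],[0,0,-0.17],[0,0,-0.26],[0,0,-0.36],[0,0,-0.45],[0,0,-0.52],[0,0,-0.55],[0,0,-0.55]]' --delta_rot '[[0,0,0],[0,0,0],[0,0,0],[0,0,0],[0,0,0],[0,0,0],[0,0,0],[0,0,0],[0,0,0]]'

```text
t: 17.68
tool_pos: [0.4801, -0.325, 0.2077]
eef_rot: [0.708, 0.706, 0.0, 0.002]
ft_force: [0.3, 0.3, -0.8]
width: 0.0633
grip_force: 65.8
```

```bash
python3 - <<'E'
from h import *
s=get_state();print({k:np.round(s[k],4) for k in("t","tool_pos","eef_rot","ft_force","width")});
go(.557,-.0182,.17,90)
E
```

```text
{'t': np.float64(17.6833), 'tool_pos': array([ 0.4801, -0.325 ,  0.2077]), 'eef_rot': array([7.080e-01, 7.062e-01, 2.000e-04, 1.800e-03]), 'ft_force': array([ 0.2778,  0.3309, -0.8339]), 'width': np.float64(0.0633)}
lin [1.0, 0.2477, 0.1212] rot [0.0019, 0.0015, -0.0016] frac 0.977 rows>= 7.5
```

Emit:
jog_arm --hand '[1,1,1,1,1,1,1,1,1,1]' --linear '[[0.06,0.01,0],[0.17,0.04,0],[0.3,0.07,0],[0.43,0.11,0],[0.56,0.14,0],[0.69,0.17,0],[0.81,0.2,0],[0.91,0.23,0],[0.98,0.245,0],[1,0.25,0]]' --delta_rot '[[0,0,0],[0,0,0],[0,0,0],[0,0,0],[0,0,0],[0,0,0],[0,0,0],[0,0,0],[0,0,0],[0,0,0]]'

```text
t: 18.52
tool_pos: [0.5549, -0.0217, 0.2038]
eef_rot: [0.707, 0.707, -0.001, -0.001]
ft_force: [0.0, -0.3, -1.2]
width: 0.0635
grip_force: 65.8
```

Emit:
jog_arm --hand '[1,1,1,1]' --linear '[[0.01,0,0.03],[0.02,0,0.08],[0.024,0,0.12],[0.024,0,0.12]]' --delta_rot '[[0,0,0],[0,0,0],[0,0,0],[0,0,0]]'

```text
t: 18.85
tool_pos: [0.5533, -0.0183, 0.166]
eef_rot: [0.708, 0.706, -0.002, -0.002]
ft_force: [0.1, -0.6, -0.6]
width: 0.0628
grip_force: 65.9
```

```bash
python3 - <<'E'
from h import *
s=get_state();print({k:np.round(s[k],4) for k in("t","tool_pos","eef_rot","ft_force","width")});
go(.556,-.018,.06,90.4)
E
```

```text
{'t': np.float64(18.85), 'tool_pos': array([ 0.5533, -0.0183,  0.166 ]), 'eef_rot': array([ 0.7083,  0.7059, -0.0018, -0.0021]), 'ft_force': array([ 0.1114, -0.6386, -0.6091]), 'width': np.float64(0.0628)}
lin [0.0008, 0.0109, 0.3531] rot [-0.0036, -0.0003, -0.0068] frac 1.0 rows>= 2.5
```

Emit:
jog_arm --hand '[1,1,1,1,1,1,1,1,1]' --linear '[[0,0.005,0.02],[0,0.005,0.07],[0,0.005,0.13],[0,0.005,0.19],[0,0.005,0.24],[0,0.005,0.28],[0,0.005,0.31],[0,0.005,0.32],[0,0.005,0.32]]' --delta_rot '[[0,0,0],[0,0,0],[0,0,0],[0,0,0],[0,0,0],[0,0,0],[0,0,0],[0,0,0],[0,0,0]]'

```text
t: 19.6
tool_pos: [0.5566, -0.0178, 0.0731]
eef_rot: [0.708, 0.706, -0.0, -0.0]
ft_force: [-0.0, 0.3, -0.1]
width: 0.0635
grip_force: 65.9
```

```bash
python3 - <<'E'
from h import *
s=get_state();print({k:np.round(s[k],4) for k in("t","tool_pos","eef_rot","ft_force","width")});
p=camera("side"); cv2.imwrite("pics/c5.png",cv2.resize(p["pixels"][160:280,220:360,::-1],None,fx=4.5,fy=4.5,interpolation=cv2.INTER_CUBIC))
E
```

```text
{'t': np.float64(19.6), 'tool_pos': array([ 0.5566, -0.0178,  0.0731]), 'eef_rot': array([ 7.081e-01,  7.061e-01, -2.000e-04, -3.000e-04]), 'ft_force': array([-0.0075,  0.2904, -0.1265]), 'width': np.float64(0.0635)}
```

View pics/c5.png

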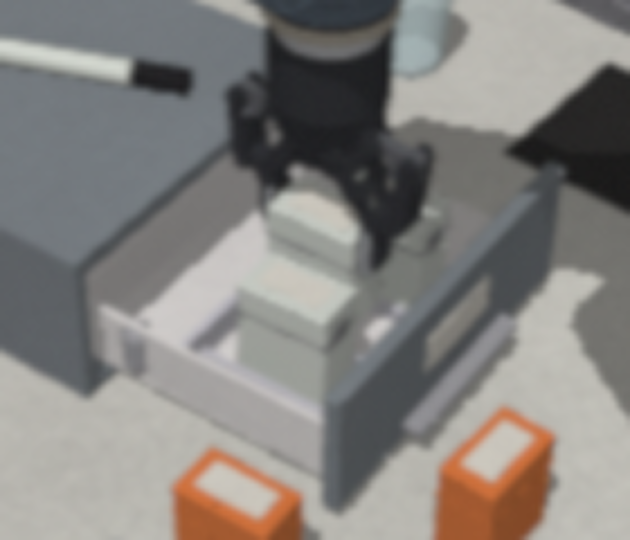

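The box hangs centred between the two standing boxes, crop (320,230). I lower it slowly, watching the force.

Emit:
jog_arm --hand '[1,1,1,1,1,1]' --linear '[[0,0,0.01],[0,0,0.02],[0,0,0.03],[0,0,0.04],[0,0,0.045],[0,0,0.045]]' --delta_rot '[[0,0,0],[0,0,0],[0,0,0],[0,0,0],[0,0,0],[0,0,0]]'

```text
t: 20.15
tool_pos: [0.5566, -0.0175, 0.0596]
eef_rot: [0.708, 0.706, -0.0, -0.0]
ft_force: [-0.0, -0.3, -1.4]
width: 0.0632
grip_force: 65.9
```

Emit:
jog_arm --hand '[1,1,1,1]' --linear '[[0,0,0.004],[0,0,0.008],[0,0,0.01],[0,0,0.01]]' --delta_rot '[[0,0,0],[0,0,0],[0,0,0],[0,0,0]]'

```text
t: 20.48
tool_pos: [0.5567, -0.0176, 0.0569]
eef_rot: [0.708, 0.706, -0.0, -0.0]
ft_force: [0.3, 0.1, -0.5]
width: 0.0631
grip_force: 65.9
```

Emit:
jog_arm --hand '[1,1,1,1]' --linear '[[0,0,0.003],[0,0,0.006],[0,0,0.007],[0,0,0.007]]' --delta_rot '[[0,0,0],[0,0,0],[0,0,0],[0,0,0]]'

```text
t: 20.82
tool_pos: [0.5567, -0.0176, 0.0548]
eef_rot: [0.708, 0.706, -0.0, -0.0]
ft_force: [-0.7, -0.7, -0.9]
width: 0.0633
grip_force: 65.9
```

Emit:
jog_arm --hand '[1,1,1]' --linear '[[0,0,0.002],[0,0,0.004],[0,0,0.004]]' --delta_rot '[[0,0,0],[0,0,0],[0,0,0]]'

```text
t: 21.07
tool_pos: [0.557, -0.0176, 0.0543]
eef_rot: [0.708, 0.706, 0.0, 0.0]
ft_force: [-1.9, -0.2, 6.7]
width: 0.0632
grip_force: 66.6
```

Emit:
jog_arm --hand '[0.5,0,-0.4,-0.7,-1,-1,-1,-1,-1]' --linear '[[0,0,0],[0,0,0],[0,0,0],[0,0,0],[0,0,0],[0,0,0],[0,0,0],[0,0,0],[0,0,0]]' --delta_rot '[[0,0,0],[0,0,0],[0,0,0],[0,0,0],[0,0,0],[0,0,0],[0,0,0],[0,0,0],[0,0,0]]'

```text
t: 21.82
tool_pos: [0.5567, -0.0176, 0.0536]
eef_rot: [0.708, 0.706, -0.0, -0.0]
ft_force: [1.0, 0.8, -0.2]
width: 0.0855
grip_force: 0.0
```

Emit:
jog_arm --hand '[-1,-1,-1,-1,-1,-1,-1,-1,-1]' --linear '[[0,0,-0.02],[0,0,-0.06],[0,0,-0.12],[0,0,-0.2],[0,0,-0.28],[0,0,-0.34],[0,0,-0.38],[0,0,-0.4],[0,0,-0.4]]' --delta_rot '[[0,0,0],[0,0,0],[0,0,0],[0,0,0],[0,0,0],[0,0,0],[0,0,0],[0,0,0],[0,0,0]]'

```text
t: 22.57
tool_pos: [0.5574, -0.0176, 0.1757]
eef_rot: [0.708, 0.706, 0.001, 0.001]
ft_force: [0.1, -0.2, 0.7]
width: 0.0852
grip_force: 0.0
```

```bash
python3 - <<'E'
from h import *
s=get_state();print({k:np.round(s[k],4) for k in("t","tool_pos","eef_rot","ft_force","width","joint_pos")});
p=camera("side"); find(p,"drawer_front"); find(p,"lane_mid"); find(p,"box",n=4); find(p,"box_left",n=4)
go(.485,-.018,.17,0);go(.485,-.018,.17,180)
cv2.imwrite("pics/c6.png",cv2.resize(p["pixels"][160:280,220:360,::-1],None,fx=4.5,fy=4.5,interpolation=cv2.INTER_CUBIC))
E
```

```text
{'t': np.float64(22.5667), 'tool_pos': array([ 0.5574, -0.0176,  0.1757]), 'eef_rot': array([0.708 , 0.7062, 0.0009, 0.0011]), 'ft_force': array([ 0.0753, -0.1941,  0.668 ]), 'width': np.float64(0.0852), 'joint_pos': array([-0.1151,  0.4266,  1.6892,  0.    ,  1.0229, -0.1126])}
drawer_front 0.69 [ 0.4622 -0.0176  0.1033] [321. 221.]
lane_mid 0.86 [ 0.5668 -0.0181  0.0147] [289. 230.]
box 0.9 [ 0.5564 -0.0185  0.0143] [292. 231.]
box_left 0.74 [ 0.4462  0.5308 -0.0007] [184. 408.]
box_left 0.71 [0.5449 0.0309 0.0166] [285. 242.]
box_left 0.71 [0.4823 0.1778 0.0016] [272. 288.]
box_left 0.7 [ 0.3788  0.065  -0.0016] [329. 280.]
lin [-0.0022, -0.2273, 0.0094] rot [-0.0009, 0.0007, 1.0] frac 0.956 rows>= 12.0
lin [-0.0021, -0.2266, 0.0093] rot [-0.0007, -0.0009, -1.0] frac 0.953 rows>= 12.0
```

View pics/c6.png

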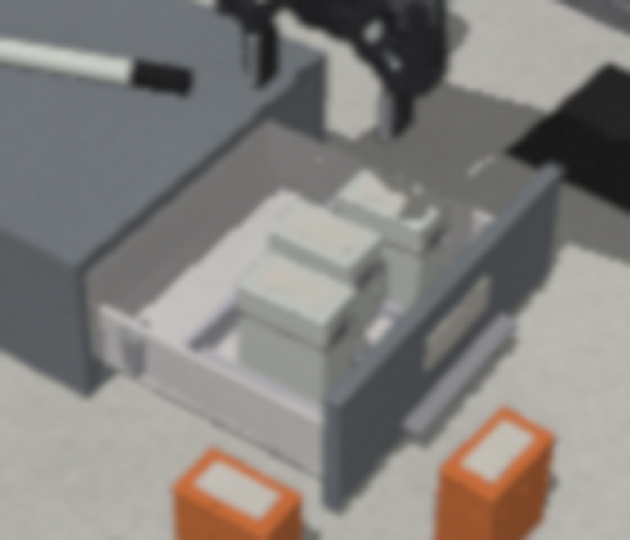

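The middle box stands in its lane, crop (325,240). Next I close the fingers, rotate and push each box to its stop.

Emit:
jog_arm --hand '[1,1,1,1,1,1,1,1,1,1]' --linear '[[0,-0.03,0],[0,-0.07,0],[0,-0.12,0],[0,-0.17,0],[0,-0.21,0],[0,-0.227,0],[0,-0.227,0],[0,-0.227,0],[0,-0.227,0],[0,-0.227,0]]' --delta_rot '[[0,0,1],[0,0,1],[0,0,1],[0,0,1],[0,0,1],[0,0,1],[0,0,1],[0,0,1],[0,0,1],[0,0,1]]'

```text
t: 23.65
tool_pos: [0.4883, -0.0174, 0.1731]
eef_rot: [0.988, 0.155, -0.001, -0.0]
ft_force: [-0.5, -0.0, 0.5]
width: -0.0001
grip_force: 0.0
```

```bash
python3 - <<'E'
from h import *
s=get_state();print({k:np.round(s[k],4) for k in("t","tool_pos","width","joint_pos")});
go(.490,-.018,.1725,0.4)
E
```

```text
{'t': np.float64(23.65), 'tool_pos': array([ 0.4883, -0.0174,  0.1731]), 'width': np.float64(-0.0001), 'joint_pos': array([-0.1308,  0.3152,  1.8651,  0.    ,  0.9624,  1.1279])}
lin [0.0046, 0.0037, 0.002] rot [-0.0002, 0.0007, 0.2034] frac 1.0 rows>= 2.4
```

Emit:
jog_arm --hand '[1,1,1,1,1,1,1,1,1,1]' --linear '[[0,0,0],[0.005,0.003,0],[0.005,0.003,0.02],[0.005,0.003,0.08],[0.005,0.003,0.16],[0.005,0.003,0.24],[0.005,0.003,0.31],[0.005,0.003,0.37],[0.005,0.003,0.4],[0.005,0.003,0.4]]' --delta_rot '[[0,0,0.08],[0,0,0.16],[0,0,0.203],[0,0,0.203],[0,0,0.203],[0,0,0.203],[0,0,0.203],[0,0,0.203],[0,0,0.203],[0,0,0.203]]'

```text
t: 24.48
tool_pos: [0.4891, -0.0176, 0.0518]
eef_rot: [1.0, 0.007, -0.002, -0.0]
ft_force: [-0.4, -0.2, -0.5]
width: -0.0004
grip_force: 0.0
```

```bash
python3 - <<'E'
from h import *
s=get_state();print({k:np.round(s[k],4) for k in("t","tool_pos","ft_force","eef_rot")});
go(.515,-.018,.042,0.4)
E
```

```text
{'t': np.float64(24.4833), 'tool_pos': array([ 0.4891, -0.0176,  0.0518]), 'ft_force': array([-0.3556, -0.2286, -0.486 ]), 'eef_rot': array([ 1.0e+00,  6.9e-03, -1.9e-03, -3.0e-04])}
lin [0.0863, 0.0024, 0.0324] rot [-0.0004, 0.0025, 0.0045] frac 1.0 rows>= 0.7
```

Emit:
jog_arm --hand '[1,1,1,1,1,1,1,1,1,1]' --linear '[[0,0,0.013],[0,0,0.026],[0.02,0,0.026],[0.04,0,0.026],[0.053,0,0.026],[0.063,0,0.026],[0.073,0,0.026],[0.083,0,0.026],[0.093,0,0.026],[0.1,0,0.026]]' --delta_rot '[[0,0,0],[0,0,0],[0,0,0],[0,0,0],[0,0,0],[0,0,0],[0,0,0],[0,0,0],[0,0,0],[0,0,0]]'

```text
t: 25.32
tool_pos: [0.5206, -0.0174, 0.0459]
eef_rot: [1.0, 0.007, -0.0, -0.0]
ft_force: [-0.8, 0.5, 1.2]
width: 0.0
grip_force: 0.0
```

Emit:
jog_arm --hand '[1,1,1,1]' --linear '[[0.01,0,0],[0.017,0,0],[0.024,0,0],[0.027,0,0]]' --delta_rot '[[0,0,0],[0,0,0],[0,0,0],[0,0,0]]'

```text
t: 25.65
tool_pos: [0.5285, -0.0172, 0.0458]
eef_rot: [1.0, 0.007, -0.0, -0.0]
ft_force: [-2.8, 1.2, 0.9]
width: 0.0
grip_force: 0.8
```

```bash
python3 - <<'E'
from h import *
s=get_state();print({k:np.round(s[k],4) for k in("t","tool_pos","ft_force","eef_rot")});
p=camera("side"); q=camera("top"); find(p,"lane_mid"); find(p,"box"); find(q,"drawer_front"); find(p,"drawer_front"); find(q,"box_left",n=4)
cv2.imwrite("pics/c7.png",cv2.resize(p["pixels"][160:280,220:360,::-1],None,fx=4.5,fy=4.5,interpolation=cv2.INTER_CUBIC))
E
```

```text
{'t': np.float64(25.65), 'tool_pos': array([ 0.5285, -0.0172,  0.0458]), 'ft_force': array([-2.8433,  1.1778,  0.9471]), 'eef_rot': array([ 1.0e+00,  6.9e-03, -2.0e-04, -0.0e+00])}
lane_mid 0.96 [ 0.5719 -0.0165  0.0152] [287. 229.]
lane_mid 0.27 [0.4437 0.5319 0.002 ] [184. 408.]
box 0.58 [ 0.5716 -0.0202  0.017 ] [288. 228.]
drawer_front 0.86 [ 0.4676 -0.0191  0.1038] [319. 220.]
box_left 0.57 [ 0.4809  0.1696 -0.0022] [237. 249.]
box_left 0.51 [3.821e-01 6.460e-02 3.000e-04] [270. 279.]
```

View pics/c7.png

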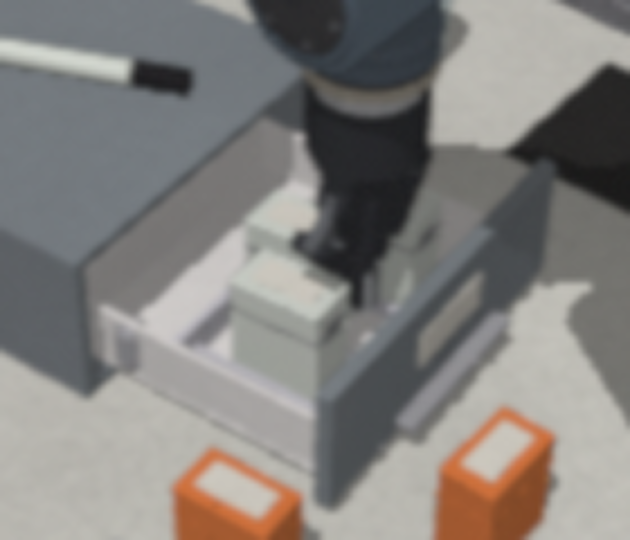

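The force and the drawer's 5 mm shift show the middle box is against its stop. Next is the left box.

Emit:
jog_arm --hand '[1,1,1,1,1,1,1,1,1,1]' --linear '[[-0.03,0,0],[-0.08,0,0],[-0.115,0,0],[-0.115,0,-0.06],[-0.115,0,-0.15],[-0.115,0,-0.23],[-0.115,-0.05,-0.25],[-0.115,-0.11,-0.25],[-0.115,-0.16,-0.25],[-0.115,-0.173,-0.25]]' --delta_rot '[[0,0,0],[0,0,0],[0,0,0],[0,0,0],[0,0,0],[0,0,0],[0,0,0],[0,0,0],[0,0,0],[0,0,0]]'

```text
t: 26.83
tool_pos: [0.4928, 0.0356, 0.1211]
eef_rot: [1.0, 0.007, 0.0, -0.0]
ft_force: [-0.7, -0.8, -0.3]
width: 0.0
grip_force: 0.0
```

```bash
python3 - <<'E'
from h import *
s=get_state();print({k:np.round(s[k],4) for k in("t","tool_pos","ft_force","eef_rot")});
p=camera("side"); q=camera("top"); find(p,"box_left",n=4);find(p,"box_right",n=2); find(q,"box_left",n=4); find(q,"box_right",n=2);find(p,"drawer_front");find(p,"lane_left"); 
go(.494,.034,.045,0.4)
E
```

```text
{'t': np.float64(26.8333), 'tool_pos': array([0.4928, 0.0356, 0.1211]), 'ft_force': array([-0.6615, -0.7745, -0.267 ]), 'eef_rot': array([ 1.0e+00,  7.5e-03,  4.0e-04, -1.0e-04])}
box_left 0.97 [0.4803 0.174  0.0036] [274. 287.]
box_left 0.72 [ 0.3791  0.0659 -0.0029] [329. 280.]
box_left 0.62 [0.5484 0.0319 0.0202] [284. 241.]
box_right 0.8 [ 0.5475 -0.0726  0.0155] [304. 222.]
box_left 0.55 [ 0.4779  0.1712 -0.0015] [237. 250.]
box_left 0.48 [0.5437 0.0331 0.0171] [278. 229.]
box_left 0.18 [ 0.4632 -0.0194  0.1091] [296. 254.]
box_right 0.63 [ 0.5495 -0.0794  0.0163] [313. 226.]
drawer_front 0.63 [ 0.4656 -0.0225  0.1037] [321. 220.]
lane_left 0.64 [0.572  0.0338 0.0162] [277. 238.]
lin [0.0026, -0.0013, 0.2526] rot [0.0, 0.0001, 0.004] frac 1.0 rows>= 1.8
```

Emit:
jog_arm --hand '[1,1,1,1,1,1,1,1,1,1]' --linear '[[0.003,0.003,0.06],[0.003,0.003,0.14],[0.003,0.003,0.21],[0.003,0.003,0.25],[0.003,0.003,0.252],[0.015,0.003,0.252],[0.027,0.003,0.252],[0.037,0.003,0.252],[0.047,0.003,0.252],[0.057,0.003,0.252]]' --delta_rot '[[0,0,0],[0,0,0],[0,0,0],[0,0,0],[0,0,0],[0,0,0],[0,0,0],[0,0,0],[0,0,0],[0,0,0]]'

```text
t: 28.07
tool_pos: [0.511, 0.0335, 0.0459]
eef_rot: [1.0, 0.007, 0.001, 0.0]
ft_force: [-1.0, -0.0, -0.9]
width: 0.0005
grip_force: 0.0
```

Emit:
jog_arm --hand '[1,1,1,1,1,1,1,1,1,1]' --linear '[[0.01,0,0],[0.02,0,0],[0.03,0,0],[0.04,0,0],[0.047,0,0],[0.054,0,0],[0.06,0,0],[0.066,0,0],[0.072,0,0],[0.075,0,0]]' --delta_rot '[[0,0,0],[0,0,0],[0,0,0],[0,0,0],[0,0,0],[0,0,0],[0,0,0],[0,0,0],[0,0,0],[0,0,0]]'

```text
t: 28.9
tool_pos: [0.5328, 0.0338, 0.0452]
eef_rot: [1.0, 0.007, -0.0, -0.0]
ft_force: [-3.0, -0.1, 0.9]
width: -0.0004
grip_force: 0.9
```

```bash
python3 - <<'E'
from h import *
s=get_state();print({k:np.round(s[k],4) for k in("t","tool_pos","ft_force","eef_rot")});
p=camera("side"); find(p,"box_left",n=4);find(p,"drawer_front");find(p,"lane_left"); find(p,"lane_mid")
E
```

```text
{'t': np.float64(28.9), 'tool_pos': array([0.5328, 0.0338, 0.0452]), 'ft_force': array([-3.0015, -0.0755,  0.8641]), 'eef_rot': array([ 1.0e+00,  6.9e-03, -2.0e-04, -0.0e+00])}
box_left 0.95 [ 0.3804  0.0634 -0.0007] [329. 279.]
box_left 0.89 [0.4837 0.1775 0.0005] [272. 288.]
box_left 0.88 [0.5753 0.0351 0.0247] [276. 236.]
drawer_front 0.76 [ 0.4715 -0.0191  0.1035] [318. 220.]
lane_left 0.66 [0.5781 0.0334 0.0132] [275. 238.]
lane_left 0.2 [ 0.4743 -0.3316  0.0008] [364. 192.]
lane_mid 0.69 [ 0.5779 -0.0217  0.0173] [286. 227.]
```

Emit:
jog_arm --hand '[1,1,1,1,1,1,1,1,1,1]' --linear '[[-0.03,0,0],[-0.08,0,0],[-0.113,0,0],[-0.113,0,-0.06],[-0.113,0,-0.15],[-0.113,0.02,-0.23],[-0.113,0.1,-0.25],[-0.113,0.2,-0.25],[-0.113,0.3,-0.25],[-0.113,0.346,-0.25]]' --delta_rot '[[0,0,0],[0,0,0],[0,0,0],[0,0,0],[0,0,0],[0,0,0],[0,0,0],[0,0,0],[0,0,0],[0,0,0]]'

```text
t: 29.98
tool_pos: [0.5002, -0.0729, 0.1207]
eef_rot: [1.0, 0.006, 0.001, 0.0]
ft_force: [-0.6, 1.0, 0.4]
width: 0.0
grip_force: 0.0
```

```bash
python3 - <<'E'
from h import *
s=get_state();print({k:np.round(s[k],4) for k in("t","tool_pos","ft_force","eef_rot")});
p=camera("side"); q=camera("top"); find(p,"box_right",n=2); find(q,"box_right",n=2);find(p,"drawer_front");find(q,"lane_right"); 
go(.499,-.0705,.045,0.4)
E
```

```text
{'t': np.float64(29.9833), 'tool_pos': array([ 0.5002, -0.0729,  0.1207]), 'ft_force': array([-0.5917,  0.9731,  0.3506]), 'eef_rot': array([1.0e+00, 6.4e-03, 8.0e-04, 4.0e-04])}
box_right 0.63 [ 0.5492 -0.073   0.0167] [304. 221.]
box_right 0.44 [ 0.5546 -0.0733  0.016 ] [311. 224.]
drawer_front 0.86 [ 0.4734 -0.0176  0.103 ] [317. 220.]
drawer_front 0.21 [ 0.5706  0.5466 -0.0011] [138. 379.]
lane_right 0.66 [ 0.5737 -0.0737  0.0117] [311. 219.]
lin [-0.0039, 0.0031, 0.2508] rot [-0.0001, 0.0, 0.005] frac 1.0 rows>= 1.8
```

Emit:
jog_arm --hand '[1,1,1,1,1,1,1,1,1,1]' --linear '[[0,0,0.06],[0,0,0.14],[0,0,0.21],[0,0,0.25],[0,0,0.252],[0.01,0,0.252],[0.02,0,0.252],[0.03,0,0.252],[0.04,0,0.252],[0.05,0,0.252]]' --delta_rot '[[0,0,0],[0,0,0],[0,0,0],[0,0,0],[0,0,0],[0,0,0],[0,0,0],[0,0,0],[0,0,0],[0,0,0]]'

```text
t: 31.12
tool_pos: [0.5161, -0.0702, 0.0454]
eef_rot: [1.0, 0.007, 0.001, 0.0]
ft_force: [0.6, 0.4, 0.4]
width: 0.0001
grip_force: 0.0
```

Emit:
jog_arm --hand '[1,1,1,1,1,1,1,1,1,1]' --linear '[[0.01,0,0],[0.02,0,0],[0.03,0,0],[0.04,0,0],[0.047,0,0],[0.054,0,0],[0.06,0,0],[0.066,0,0],[0.072,0,0],[0.076,0,0]]' --delta_rot '[[0,0,0],[0,0,0],[0,0,0],[0,0,0],[0,0,0],[0,0,0],[0,0,0],[0,0,0],[0,0,0],[0,0,0]]'

```text
t: 31.95
tool_pos: [0.538, -0.0699, 0.0446]
eef_rot: [1.0, 0.007, -0.0, -0.0]
ft_force: [-2.9, 0.0, 0.9]
width: -0.0001
grip_force: 0.9
```

```bash
python3 - <<'E'
from h import *
s=get_state();print({k:np.round(s[k],4) for k in("t","tool_pos","ft_force","eef_rot")});
p=camera("side"); find(p,"box_right",n=2);find(p,"drawer_front");find(p,"lane_right"); find(p,"lane_mid"); find(p,"box")
E
```

```text
{'t': np.float64(31.95), 'tool_pos': array([ 0.538 , -0.0699,  0.0446]), 'ft_force': array([-2.9046,  0.0311,  0.8996]), 'eef_rot': array([ 1.0e+00,  6.9e-03, -3.0e-04, -1.0e-04])}
box_right 0.56 [ 0.5808 -0.0714  0.0198] [295. 217.]
drawer_front 0.96 [ 0.4765 -0.0182  0.1017] [316. 220.]
drawer_front 0.72 [ 5.939e-01 -5.291e-01 -5.000e-04] [359. 155.]
lane_right 0.66 [ 0.581  -0.0716  0.0125] [295. 219.]
lane_right 0.56 [ 0.4779 -0.0191  0.1007] [316. 219.]
lane_mid 0.9 [ 0.5867 -0.0183  0.0153] [283. 227.]
box 0.62 [ 0.579  -0.0147  0.0132] [285. 229.]
```

All three boxes now rest against their stops. I move the closed fingers in front of the panel.

Emit:
jog_arm --hand '[1,1,1,1,1,1,1,1,1,1]' --linear '[[-0.03,0,0],[-0.08,0,0],[-0.11,0,0],[-0.11,0,-0.08],[-0.11,0,-0.19],[-0.11,0,-0.3],[-0.11,-0.05,-0.4],[-0.17,-0.1,-0.42],[-0.25,-0.15,-0.42],[-0.32,-0.173,-0.42]]' --delta_rot '[[0,0,0],[0,0,0],[0,0,0],[0,0,0],[0,0,0],[0,0,0],[0,0,0],[0,0,0],[0,0,0],[0,0,0]]'

```text
t: 33.08
tool_pos: [0.4402, -0.0183, 0.1712]
eef_rot: [1.0, 0.007, 0.001, 0.0]
ft_force: [-0.1, -0.5, -0.7]
width: 0.0005
grip_force: 0.0
```

```bash
python3 - <<'E'
from h import *
s=get_state();print({k:np.round(s[k],4) for k in("t","tool_pos","ft_force","joint_pos")});
p=camera("side"); find(p,"drawer_front"); 
for k in ("lane_left","lane_mid","lane_right","box_left","box","box_right"): find(p,k)
cv2.imwrite("pics/c8.png",cv2.resize(p["pixels"][160:280,220:360,::-1],None,fx=4.5,fy=4.5,interpolation=cv2.INTER_CUBIC))
go(.442,-.0185,.17,0.4)
E
```

```text
{'t': np.float64(33.0833), 'tool_pos': array([ 0.4402, -0.0183,  0.1712]), 'ft_force': array([-0.1436, -0.475 , -0.7414]), 'joint_pos': array([-1.4750e-01,  2.3420e-01,  1.9842e+00,  3.0000e-04,  9.2160e-01,
        1.4089e+00])}
drawer_front 0.79 [ 0.4743 -0.0205  0.1051] [318. 219.]
lane_left 0.58 [0.5805 0.0306 0.0132] [275. 237.]
lane_mid 0.91 [ 0.5842 -0.018   0.0168] [284. 227.]
lane_right 0.97 [ 0.5789 -0.071   0.0108] [295. 219.]
box_left 0.91 [0.4811 0.1735 0.0018] [274. 287.]
box_left 0.86 [0.5836 0.0301 0.0213] [275. 235.]
box_left 0.66 [ 0.3797  0.0623 -0.0007] [329. 279.]
box 0.67 [ 0.5801 -0.0175  0.0139] [285. 228.]
box 0.35 [ 0.583  -0.0705  0.0145] [294. 218.]
box_right 0.64 [ 0.5792 -0.0738  0.0157] [296. 218.]
box_right 0.38 [ 0.5779 -0.0703  0.0132] [296. 219.]
lin [-0.0001, -0.004, 0.0021] rot [0.0, -0.0002, 0.0042] frac 1.0 rows>= 0.1
```

View pics/c8.png

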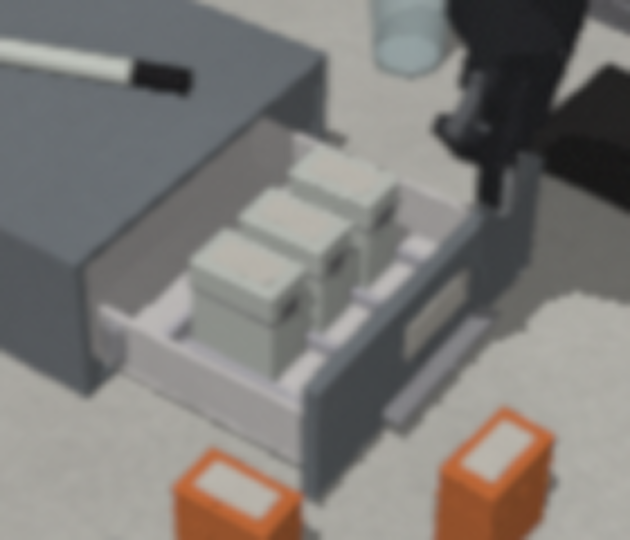

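The three boxes stand in a straight row against the stop, crop (245,300), (300,260) and (345,215). I descend in front of the panel and push slowly.

Emit:
jog_arm --hand '[1,1,1,1,1,1,1,1,1,1]' --linear '[[0,0,0.06],[0,0,0.14],[0,0,0.22],[0,0,0.29],[0,0,0.34],[0,0,0.352],[0,0,0.352],[0.015,0,0.352],[0.03,0,0.352],[0.045,0,0.352]]' --delta_rot '[[0,0,0],[0,0,0],[0,0,0],[0,0,0],[0,0,0],[0,0,0],[0,0,0],[0,0,0],[0,0,0],[0,0,0]]'

```text
t: 34.32
tool_pos: [0.4563, -0.0193, 0.0661]
eef_rot: [1.0, 0.007, 0.001, 0.0]
ft_force: [-0.8, -0.1, 0.6]
width: 0.0004
grip_force: 0.0
```

Emit:
jog_arm --hand '[1,1,1,1,1,1,1,1,1,1]' --linear '[[0.01,0,0],[0.02,0,0],[0.03,0,0],[0.045,0,0],[0.06,0,0],[0.08,0,0],[0.1,0,0],[0.12,0,0],[0.14,0,0],[0.16,0,0]]' --delta_rot '[[0,0,0],[0,0,0],[0,0,0],[0,0,0],[0,0,0],[0,0,0],[0,0,0],[0,0,0],[0,0,0],[0,0,0]]'

```text
t: 35.15
tool_pos: [0.5036, -0.0186, 0.065]
eef_rot: [1.0, 0.007, -0.0, 0.0]
ft_force: [-3.3, -1.5, -1.2]
width: -0.0002
grip_force: 0.0
```

Emit:
jog_arm --hand '[1,1,1,1,1,1,1,1,1,1]' --linear '[[0.02,0,0],[0.04,0,0],[0.06,0,0],[0.08,0,0],[0.1,0,0],[0.12,0,0],[0.14,0,0],[0.16,0,0],[0.18,0,0],[0.2,0,0]]' --delta_rot '[[0,0,0],[0,0,0],[0,0,0],[0,0,0],[0,0,0],[0,0,0],[0,0,0],[0,0,0],[0,0,0],[0,0,0]]'

```text
t: 35.98
tool_pos: [0.5636, -0.0177, 0.0651]
eef_rot: [1.0, 0.007, 0.0, -0.0]
ft_force: [-3.0, -1.2, -0.8]
width: -0.0
grip_force: 0.0
```

```bash
python3 - <<'E'
from h import *
s=get_state();print({k:np.round(s[k],4) for k in("t","tool_pos","ft_force","joint_pos")});
p=camera("side"); find(p,"drawer_front"); find(p,"cabinet")
p=camera("top"); find(p,"drawer_front")
E
```

```text
{'t': np.float64(35.9833), 'tool_pos': array([ 0.5636, -0.0177,  0.0651]), 'ft_force': array([-3.048 , -1.1784, -0.792 ]), 'joint_pos': array([-0.1139,  0.5961,  1.7376,  0.    ,  0.8079,  1.4431])}
drawer_front 0.64 [ 0.5793 -0.0165  0.1021] [285. 206.]
drawer_front 0.57 [5.700e-01 5.465e-01 4.000e-04] [138. 379.]
cabinet 0.86 [ 0.772  -0.017   0.0048] [236. 206.]
drawer_front 0.35 [ 0.6836  0.3198 -0.0019] [190. 189.]
```

Emit:
jog_arm --hand '[1,1,1,1,1,1,1,1,1,1]' --linear '[[0.015,0,0],[0.03,0,0],[0.045,0,0],[0.06,0,0],[0.075,0,0],[0.087,0,0],[0.098,0,0],[0.107,0,0],[0.115,0,0],[0.122,0,0]]' --delta_rot '[[0,0,0],[0,0,0],[0,0,0],[0,0,0],[0,0,0],[0,0,0],[0,0,0],[0,0,0],[0,0,0],[0,0,0]]'

```text
t: 37.07
tool_pos: [0.5998, -0.0172, 0.0651]
eef_rot: [1.0, 0.007, -0.0, 0.0]
ft_force: [-3.8, 0.0, 1.6]
width: -0.0001
grip_force: 0.0
```

Emit:
jog_arm --hand '[1,1,1,1,1,1,1,1,1,1]' --linear '[[0.007,0,0],[0.013,0,0],[0.019,0,0],[0.025,0,0],[0.031,0,0],[0.037,0,0],[0.043,0,0],[0.049,0,0],[0.054,0,0],[0.058,0,0]]' --delta_rot '[[0,0,0],[0,0,0],[0,0,0],[0,0,0],[0,0,0],[0,0,0],[0,0,0],[0,0,0],[0,0,0],[0,0,0]]'

```text
t: 37.9
tool_pos: [0.616, -0.0168, 0.0645]
eef_rot: [1.0, 0.007, -0.001, -0.0]
ft_force: [-7.0, -1.2, -1.4]
width: 0.0002
grip_force: 0.0
```

```bash
python3 - <<'E'
from h import *
s=get_state();print({k:np.round(s[k],4) for k in("t","tool_pos","ft_force","eef_rot")});
p=camera("side"); find(p,"drawer_front",n=1); find(p,"cabinet",n=1)
E
```

```text
{'t': np.float64(37.9), 'tool_pos': array([ 0.616 , -0.0168,  0.0645]), 'ft_force': array([-6.9699, -1.1579, -1.3581]), 'eef_rot': array([ 1.0e+00,  6.9e-03, -1.4e-03, -2.0e-04])}
drawer_front 0.64 [0.4431 0.5285 0.002 ] [186. 407.]
cabinet 0.59 [ 7.737e-01 -1.870e-02 -2.000e-04] [236. 207.]
```

Emit:
jog_arm --hand '[1,1,1,1,1,1]' --linear '[[0.004,0,0],[0.008,0,0],[0.012,0,0],[0.016,0,0],[0.019,0,0],[0.019,0,0]]' --delta_rot '[[0,0,0],[0,0,0],[0,0,0],[0,0,0],[0,0,0],[0,0,0]]'

```text
t: 38.55
tool_pos: [0.6225, -0.0168, 0.065]
eef_rot: [1.0, 0.007, -0.0, -0.0]
ft_force: [-5.2, 0.1, -0.6]
width: -0.0001
grip_force: 0.0
```

Emit:
jog_arm --hand '[1,1,1,1]' --linear '[[0.004,0,0],[0.007,0,0],[0.01,0,0],[0.01,0,0]]' --delta_rot '[[0,0,0],[0,0,0],[0,0,0],[0,0,0]]'

```text
t: 38.88
tool_pos: [0.6225, -0.0167, 0.0644]
eef_rot: [1.0, 0.007, -0.004, -0.0]
ft_force: [-20.0, 0.0, 5.3]
width: -0.0004
grip_force: 0.0
```

A sharp rise to 20 N without motion suggests the firm stop. I back off and look.

Emit:
jog_arm --hand '[1,1,1,1,1,1,1,1,1,1]' --linear '[[-0.005,0,0],[-0.015,0,0],[-0.05,0,0],[-0.12,0,0],[-0.22,0,0],[-0.34,0,-0.02],[-0.46,0,-0.08],[-0.55,0,-0.18],[-0.6,0,-0.25],[-0.6,0,-0.25]]' --delta_rot '[[0,0,0],[0,0,0],[0,0,0],[0,0,0],[0,0,0],[0,0,0],[0,0,0],[0,0,0],[0,0,0],[0,0,0]]'

```text
t: 39.72
tool_pos: [0.4458, -0.0195, 0.144]
eef_rot: [1.0, 0.007, 0.003, 0.001]
ft_force: [1.1, -0.1, -0.4]
width: -0.0001
grip_force: 0.0
```

```bash
python3 - <<'E'
from h import *
s=get_state();print({k:np.round(s[k],4) for k in("t","tool_pos","ft_force","eef_rot")});
p=camera("side"); find(p,"drawer_front",n=2); find(p,"cabinet",n=1); find(p,"marker",n=1)
q=camera("top"); find(q,"drawer_front",n=2); find(q,"cabinet",n=1)
a=cv2.resize(p["pixels"][140:260,180:320,::-1],(560,480),interpolation=cv2.INTER_CUBIC)
cv2.imwrite("pics/c9.png",a)
E
```

```text
{'t': np.float64(39.7167), 'tool_pos': array([ 0.4458, -0.0195,  0.144 ]), 'ft_force': array([ 1.0671, -0.1154, -0.4117]), 'eef_rot': array([1.0e+00, 6.8e-03, 3.3e-03, 5.0e-04])}
drawer_front 0.72 [ 0.6356 -0.0181  0.1047] [270. 197.]
cabinet 0.73 [ 0.7709 -0.0146  0.0038] [236. 207.]
marker 0.63 [ 0.77   -0.0366  0.1139] [238. 176.]
drawer_front 0.92 [ 0.6333 -0.0192  0.1103] [294. 198.]
cabinet 0.84 [ 0.7733 -0.0175 -0.0021] [291. 159.]
```

View pics/c9.png

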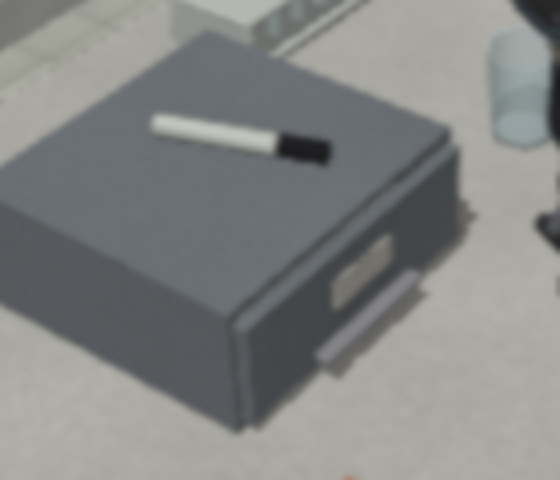

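The drawer panel sits flush against the cabinet front, crop (340,290). The measured front point, x ≈ 0.6345, matches the expected home position of 0.635. Handing in.

```bash
python3 -c "
from cell import env
print(env.sign_off())"
```

```text
the job is handed in; nothing more can be done
None
```

I handed the job in at about 40 s with every step carried out; no verdict came back. The box went from rack to mat to middle lane, all three boxes were pushed against their back stops, and the drawer was closed onto its firm stop. The boxes were last seen before the drawer closed over them.

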